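Find the case that rattles and hold it out

TASK

One of the three closed grey cases has a slug that has come loose inside: lift the cases and shake or tip them one at a time until you find the one that rattles, setting each quiet one back upright where it stood. Then hold the rattling case out, upright and well clear (10 cm or more), above the middle of the flat cardboard mailer, and finish while still holding it there. Do not drop or throw a case, and leave everything else on the table where it is.

Things in the scene. Friction and masses are not known exactly. Their poses are not given: they have to be found in the camera images.
- case_a_center (a point): centre (28 mm above the underside) of a closed, sealed grey plastic case, 64x64x56 mm, 0.16 to 0.42 kg with contents. z points up through the lid, x from the small latch (on the -x face, sticks out 5 mm) to two hinge barrels (on the +x face, stick out 4 mm). The y faces are plain: grip across these, 64 mm, with 20 to 40 N. Outwardly the three cases are identical
- case_b_center (a point): the same point and axes of the second such case. Any of the three may be the one with the loose slug: steel, 0.21 kg, 28 mm across, 44 mm high, on a smooth inner floor. It slides up to 14 mm each way from the middle once the case is tipped past about 20 degrees or jerked sideways, and stays where it slid to when the case is level again
- case_c_center (a point): the same point and axes of the third such case. The two quiet cases are packed tight: nothing in them shifts by more than 1 mm. The empty cases differ in weight (0.1 to 0.21 kg), so weight alone does not tell which case rattles
- mailer: a flat brown cardboard mailer lying fixed on the table behind the cases, 120 mm (its x) by 340 mm (its y) and 11 mm thick; origin at the centre of its underside
- tape_dispenser: a dark weighted tape dispenser, 52x177x98 mm, at the right of the cases; origin at its underside; a bystander, leave it alone
- pencil: a pencil, 112 mm long, lying near the front edge; a bystander, leave it alone
- pen: a white pen, 145 mm long, lying near the front edge; a bystander, leave it alone
- piece_0: a small wooden game piece, 22x22x13 mm; a bystander, leave it alone
- piece_1: a small wooden game piece, 22x22x13 mm; a bystander, leave it alone
- piece_2: a small wooden game piece, 22x22x13 mm; a bystander, leave it alone

How it is judged:
By the outcome, as a careful person would: the job done as asked, in the order asked, and still so for the second after the job is handed in, while the arm keeps its last pose, push and grip.
It also fails if it takes over 72 s, if anything falls off the work surface, if the arm or the gripper's body presses on something with over 40 N, if the wrist force passes 120 N, or if a joint passes its speed limit or range.

ROBOT

A 6-joint arm with a two-finger parallel gripper is mounted at the origin on a cart in front of the work surface, level with it; the furniture and walls round the work are solid. World frame = base frame: x ahead of the robot, y to its left, z up, the work surface at z = 0. Lengths are in m, angles in rad, forces in N, time in s.
With the tool pointing down it reaches from about 0.375 to 0.9 m from the base axis. Payload 3.1 kg.
Tool frame: the origin (TCP) lies at the centre of the arm's flange, where the gripper is bolted on; the fingertips stand 182 mm ahead of it and the grasp point (between the pads) lies 164 mm ahead of it; z points along the fingers, x is the direction in which the jaws open and shut, and the axes are right-handed (so a half turn about z gives the same grasp; the last joint's range is limited). The gripper opens to 87 mm and grips with 3 to 60 N. Pads are 19 mm wide; open, the fingers measure 117 mm over their backs; the gripper's body (75 mm by 190 mm) begins 51 mm behind the grasp point.
Start: joints at [-1.377, 0.527, 1.433, -0, 1.181, -0.178], TCP at [0.228, -0.582, 0.405] pointing down, gripper open.
Joint ranges: [-3.08, 3.08], [-0.75, 2.2], [0.22, 2.44], [-1.43, 4.57], [0, 2.65], [-2.85, 2.85]. Speed limits (rad/s): [2.79, 2.79, 3.14, 3.14, 3.14, 3.14].

INTERFACE

Orientations are given as a unit quaternion [x, y, z, w].
In Python, from rig import status, eyes, robot gives the robot as it stands. The module is installed in compiled form; this text tells all that it offers.
- The arm moves only by the tool step_arm, never from a script. Its argument "steps" is a list of rows, each a list of 7 numbers: the closure, from -1 (fully open) to 1 (shut), so that 0 is half open, then the shift along the tool's x, y, z each as a share of 0.025 m, from -1 to 1, then the turn, a rotation vector about the tool's x, y, z each as a share of 8 degrees, from -1 to 1. In form: [[jaw, dx, dy, dz, rx, ry, rz], ...]. A call has exactly 10 rows; each row shifts and turns the commanded pose from where the row before left it, along the tool's axes as they then stand; what a row does not reach is not made up. A row lasts 1/10 s, in which the tool goes at most 50 mm and 8.59 degrees, less where a joint would pass 70% of its speed; a pose out of reach is approached as far as the arm can. A call with a number of a shift or a turn outside -1 to 1 is refused whole. A call with a gripper value outside its range is refused whole. The fingers move at their own pace and stop on an object; "squeeze" is the grip in N (left out, the last holds). Time passes only in rows, so rows that do not move let the fingers close, or fill a call up. It gives the time, the measured TCP pose, the force and the opening at its end, in the units of the state.
- status.get_obs(): the state, without advancing time (a new reading comes with each control period).
- eyes.camera(name): name is "scene" or "top"; returns (picture, depth): 400x640x3 uint8, red, green, blue; 400x640 float32, m along the optical axis (not along the pixel's ray), 0 where there is no reading.
- eyes.camera_info(name): a dict with "K" (3x3 intrinsics, pixels), "k1" (the pictures are not rectified: a ray, as slopes to the right and down, at radius r is drawn at 1 + k1 r^2 times it, then the intrinsics apply), "R" (3x3) and "t" (3): a world point X has camera coordinates R X + t. Camera axes: x right, y down, z forward; pixel columns grow to the right and rows downward; lengths in m; the calibration is good to about 2 mm. A picture is of the moment at which its call begins. camera_info takes no time and is no camera call.
- robot.hand_in(): hands the job in, once; it reports no verdict.
The state is a dict: "time": time; "q": joint angles; "joint_velocities": joint speeds; "joint_torque": joint torques, N m; "position": TCP position; "tool_rot": TCP orientation; "ft_force": force on the tool from outside, world axes, zero at the start; "moment": the same for the moment, N m; "grip_width": finger opening in m.
Only numpy, scipy, OpenCV 4.12 (cv2) and the standard library are available. Lean on these libraries where they do the work, as an engineer would, in place of code of your own. Each camera call takes 0.05 s, during which the arm holds its last target.

## Working session

There is one attempt and no reset: what is moved stays moved. The work goes in short steps, Python scripts to look and compute and a tool call to move; the robot and the scene stay as the last step left them, time stands still between calls to the robot, and variables do not carry over. Pictures are saved under pics/ and viewed, and the job is handed in when it is done.

Besides the shell and the picture viewer there is one more tool, called after "Request:" as name(argument=value, ...), one argument or row to a line, values as JSON. step_arm: Moves the arm, as the interface text tells. Its arguments: {"type":"object","properties":{"steps":{"type":"array"},"squeeze":{"type":"number"}},"required":["steps"]}

```bash
mkdir -p pics
python3 - <<'E'
from rig import status, eyes
import cv2, json, numpy as np
o=status.get_obs(); print({k:np.round(v,4).tolist() for k,v in o.items()})
for n in ("scene","top"):
    p,d=eyes.camera(n); cv2.imwrite(f"pics/{n}0.png",p[:,:,::-1]); np.savez(f"{n}0.npz",p=p,d=d)
    i=eyes.camera_info(n); print(n,{k:np.round(v,4).tolist() for k,v in i.items()})
E
```

```text
{'time': 0.0, 'q': [-1.3765, 0.5285, 1.4339, -0.0, 1.1814, -0.1785], 'joint_velocities': [0.0002, 0.0003, 0.0001, 0.0007, -0.0003, 0.0003], 'joint_torque': [-0.0014, -44.0051, -17.6592, 0.0632, 0.0582, -0.0002], 'position': [0.2276, -0.5817, 0.4038], 'tool_rot': [0.8259, -0.5638, -0.0008, -0.0008], 'ft_force': [-0.5829, -0.2035, 0.5071], 'moment': [0.0159, -0.0073, 0.0318], 'grip_width': 0.087}
scene {'K': [[435.4061, 0.0, 321.7594], [0.0, 435.4061, 194.7507], [0.0, 0.0, 1.0]], 'k1': 0.0344, 'R': [[-0.636, -0.7715, -0.0144], [-0.4064, 0.3508, -0.8437], [0.656, -0.5307, -0.5366]], 't': [0.3423, 0.2502, 0.7741]}
top {'K': [[395.3244, 0.0, 318.3134], [0.0, 395.3244, 190.5594], [0.0, 0.0, 1.0]], 'k1': -0.0806, 'R': [[-0.0066, -0.9998, -0.0199], [-0.9979, 0.0079, -0.0647], [0.0648, 0.0194, -0.9977]], 't': [0.0455, 0.5136, 0.9137]}
```

View pics/scene0.png

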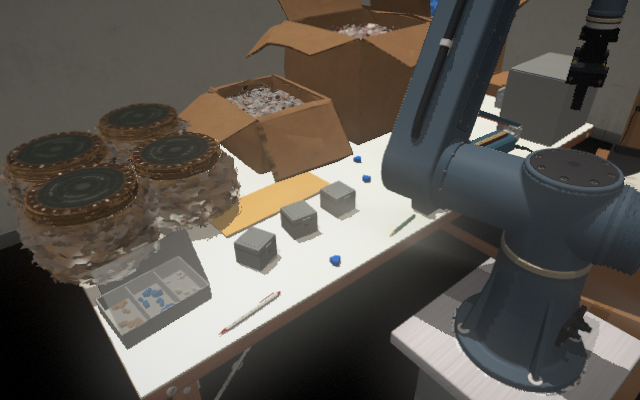

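View pics/top0.png

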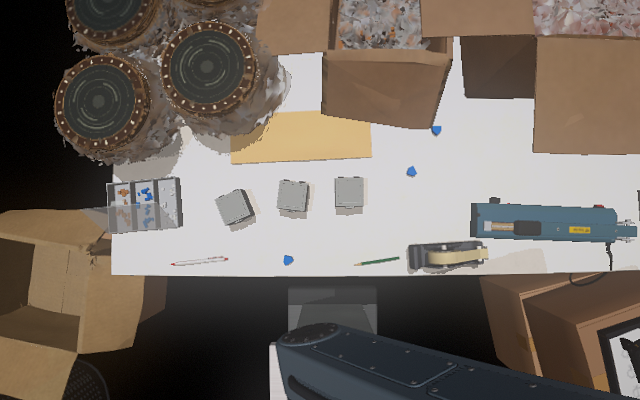

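The top view shows the cases at about (235,206), (293,195) and (349,192), with the mailer at about (302,136). An open box flap is behind and to the right of the mailer, and there are drums behind and to its left. I'll enlarge both views.

Run:
```python
import cv2
a=cv2.imread("pics/top0.png")[100:240,200:400]; cv2.imwrite("pics/topc.png",cv2.resize(a,None,fx=4,fy=4,interpolation=2))
a=cv2.imread("pics/scene0.png")[150:290,210:380]; cv2.imwrite("pics/scenec.png",cv2.resize(a,None,fx=4.2,fy=4.2,interpolation=2))
```

```text
(no output)
```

View pics/topc.png

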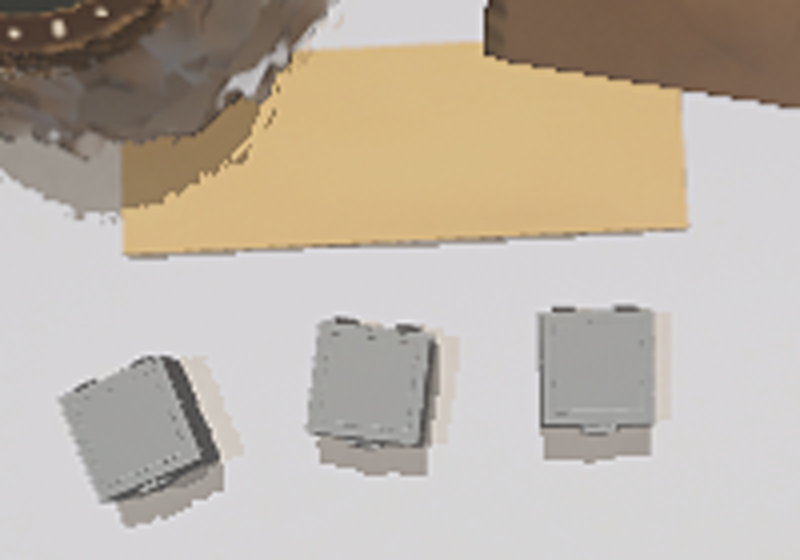

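View pics/scenec.png

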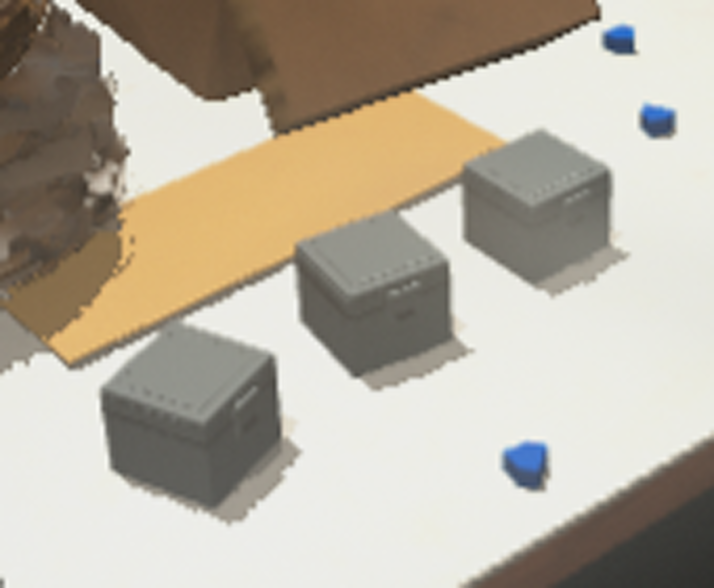

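```bash
cat > h.py <<'E'
import numpy as np, cv2
from rig import eyes
def cloud(n,d):
    i=eyes.camera_info(n); K=np.array(i['K']);R=np.array(i['R']);t=np.array(i['t']);k=i['k1']
    v,u=np.mgrid[0:400,0:640]; 
    pts=cv2.undistortPoints(np.stack([u.ravel(),v.ravel()],1).astype(float)[:,None],K,np.array([k,0,0,0.]))[:,0]
    z=d.ravel().astype(float); X=np.c_[pts*z[:,None],z]
    return ((X-t)@R).reshape(400,640,3)
E
python3 - <<'E'
from h import *
from scipy import ndimage as nd
for n in("top","scene"):
    f=np.load(n+"0.npz");d=f['d'];p=f['p'].astype(int);W=cloud(n,d)
    ok=d>0
    reg=ok&(W[...,0]>.3)&(W[...,0]<.6)&(W[...,1]>-.2)&(W[...,1]<.35)
    print(n,'table z',np.median(W[reg&(abs(W[...,2])<.008),2]))
    grey=(p.max(2)-p.min(2)<20)
    m=reg&grey&(W[...,2]>.048)&(W[...,2]<.066)
    l,k=nd.label(nd.binary_opening(m))
    for j in range(1,k+1):
        s=l==j
        if s.sum()<150: continue
        q=W[s]; r=cv2.minAreaRect(q[:,:2].astype(np.float32)*1000)
        print(n,s.sum(),np.round(q.mean(0),4),r, 'z',np.round(np.percentile(q[:,2],[5,50,95]),4))
    m=ok&(p[...,0]-p[...,2]>50)&(p[...,0]>180)&(W[...,2]<.03)&(W[...,2]>0.0)&(W[...,0]>.35)&(W[...,0]<.75)&(abs(W[...,1])<.4)
    l,k=nd.label(m); s=l==1+np.argmax(nd.sum(m,l,range(1,k+1)))
    q=W[s]; print('mailer',s.sum(),np.round(np.median(q[:,2]),4),cv2.minAreaRect(q[:,:2].astype(np.float32)*1000), q.min(0),q.max(0))
    # obstacles
    for y in np.arange(-.3,.45,.05):
        mm=ok&(W[...,1]>y)&(W[...,1]<y+.05)&(W[...,2]>.08)&(W[...,0]>.3)&(W[...,0]<1.2)
        a=W[mm]
        if len(a)>5:
            i=a[:,0].argmin(); print('obs y%.2f minx'%y,np.round(a[i],3), 'zmax %.3f'%a[:,2].max())
E
```

```text
top table z 0.0004724625338572251
top 816 [ 0.5084 -0.0283  0.0566] ((506.7449951171875, -28.25979232788086), (63.42203140258789, 65.61878967285156), 89.45065307617188) z [0.0537 0.0566 0.0592]
top 808 [0.5009 0.1007 0.0567] ((499.4400634765625, 101.22468566894531), (64.11695098876953, 67.7373046875), 82.8182601928711) z [0.0538 0.0569 0.0595]
top 826 [0.4758 0.2361 0.0568] ((474.41973876953125, 236.4375762939453), (68.31318664550781, 65.59178924560547), 22.75638771057129) z [0.0536 0.0569 0.0597]
top 192 [ 0.3605 -0.1729  0.0586] ((359.9231872558594, -174.4713592529297), (50.69216537475586, 20.125946044921875), 4.424288749694824) z [0.0492 0.0606 0.0646]
mailer 5213 0.0098 ((648.458740234375, 86.55550384521484), (119.78321838378906, 339.8600769042969), 2.2846100330352783) [ 0.58289134 -0.08509185  0.00135462] [0.70840896 0.25498173 0.0166991 ]
obs y-0.30 minx [ 0.349 -0.252  0.082] zmax 0.340
obs y-0.25 minx [ 0.305 -0.205  0.624] zmax 0.653
obs y-0.20 minx [ 0.3   -0.169  0.576] zmax 0.643
obs y-0.15 minx [ 0.694 -0.131  0.083] zmax 0.331
obs y-0.10 minx [ 0.7   -0.096  0.081] zmax
[... 1185 characters left out ...]
x [ 0.745 -0.299  0.337] zmax 0.340
obs y-0.25 minx [ 0.691 -0.209  0.08 ] zmax 0.335
obs y-0.20 minx [ 0.689 -0.196  0.082] zmax 0.330
obs y-0.15 minx [ 0.696 -0.148  0.081] zmax 0.330
obs y-0.10 minx [ 0.704 -0.084  0.08 ] zmax 0.175
obs y-0.05 minx [ 0.714 -0.042  0.084] zmax 0.174
obs y-0.00 minx [0.721 0.004 0.081] zmax 0.171
obs y0.05 minx [0.79  0.071 0.155] zmax 0.159
obs y0.10 minx [0.701 0.147 0.086] zmax 0.148
obs y0.15 minx [0.646 0.196 0.081] zmax 0.184
obs y0.20 minx [0.637 0.236 0.128] zmax 0.184
obs y0.25 minx [0.632 0.257 0.104] zmax 0.185
obs y0.30 minx [0.636 0.306 0.106] zmax 0.185
obs y0.35 minx [0.447 0.388 0.083] zmax 0.188
obs y0.40 minx [0.443 0.449 0.081] zmax 0.189
```

Request:
step_arm(
  steps=[
    [-1,-1,-0.4,0,0,0,0.89],
    [-1,-1,-0.4,0,0,0,0.89],
    [-1,-1,-0.4,0,0,0,0.89],
    [-1,-1,-0.5,0,0,0,0],
    [-1,-1,-0.5,0,0,0,0],
    [-1,-1,-0.5,0,0,0,0],
    [-1,-1,-0.5,0,0,0,0],
    [-1,-1,-0.5,0,0,0,0],
    [-1,-1,-0.5,0,0,0,0],
    [-1,-1,-0.5,0,0,0,0],
  ],
  squeeze=30,
)

```text
time: 1.1
position: [0.326, -0.3262, 0.4045]
tool_rot: [-0.707, 0.707, 0.0, 0.0]
ft_force: [0.0, -0.2, -0.6]
grip_width: 0.0874
```

```bash
cat >> h.py <<'E'
from scipy.spatial.transform import Rotation as Ro
CASES={'A':(.507,-.028,0.3),'M':(.499,.1015,-8),'L':(.475,.236,23)}
def go(p,x,y,z,yaw):  # yaw: case yaw deg ; prints remaining units in tool frame
    o=p; P=np.array(o['position']);R=Ro.from_quat(o['tool_rot'])
    T=Ro.from_euler('z',yaw-90,degrees=True)*Ro.from_rotvec([np.pi,0,0])
    d=R.inv().apply(np.array([x,y,z])-P)/.025
    rv=(R.inv()*T).as_rotvec(degrees=True)/8
    d2=T.inv().apply(np.array([x,y,z])-P)/.025
    print('t',o['time'],'pos',P.round(4),'shift units now-frame',d.round(2),'final-frame',d2.round(2),'turn',rv.round(3))
    print('F',np.round(o['ft_force'],2),'M',np.round(o['moment'],4),'w',o['grip_width'],'q',np.round(o['q'],2))
E
python3 - <<'E'
from h import *
from rig import status
go(status.get_obs(),*CASES['A'][:2],.26,CASES['A'][2])
E
```

```text
t 1.1 pos [ 0.326  -0.3262  0.4045] shift units now-frame [-11.93  -7.24   5.79] final-frame [-11.89  -7.3    5.78] turn [ 0.002  0.005 -0.039]
F [ 0.01 -0.22 -0.56] M [ 0.0026  0.0338 -0.0748] w 0.08742824491747195 q [-1.03  0.31  1.83  0.    1.    0.54]
```

Request:
step_arm(
  steps=[
    [-1,-1,-0.6,0,0,0,0],
    [-1,-1,-0.6,0,0,0,0],
    [-1,-1,-0.6,0,0,0,0],
    [-1,-1,-0.6,0,0,0,0],
    [-1,-1,-0.6,0,0,0,0],
    [-1,-1,-0.6,0,0,0,0],
    [-1,-1,-0.6,0.5,0,0,0],
    [-1,-1,-0.6,0.5,0,0,0],
    [-1,-1,-0.6,0.5,0,0,0],
    [-1,-1,-0.6,0.5,0,0,0],
  ],
)

```text
time: 2.1
position: [0.4761, -0.0762, 0.3541]
tool_rot: [-0.707, 0.707, 0.0, -0.0]
ft_force: [0.3, -0.6, 0.3]
grip_width: 0.0872
```

Run:
```python
from h import *
from rig import status
go(status.get_obs(),*CASES['A'][:2],.26,CASES['A'][2])
```

```text
t 2.1 pos [ 0.4761 -0.0762  0.3541] shift units now-frame [-1.93 -1.24  3.76] final-frame [-1.92 -1.25  3.76] turn [ 0.003  0.001 -0.038]
F [ 0.35 -0.63  0.32] M [0.0275 0.0223 0.0318] w 0.08722381370829119 q [-0.39  0.41  1.84 -0.    0.89  1.18]
```

Request:
step_arm(
  steps=[
    [-1,-0.96,-0.62,1,0,0,-0.04],
    [-1,-0.96,-0.62,1,0,0,0],
    [-1,0,0,0.9,0,0,0],
    [-1,0,0,0.9,0,0,0],
    [-1,0,0,0.9,0,0,0],
    [-1,0,0,0.9,0,0,0],
    [-1,0,0,0.8,0,0,0],
    [0.6,0,0,0,0,0,0],
    [0.6,0,0,0,0,0,0],
    [0.6,0,0,0,0,0,0],
  ],
  squeeze=35,
)

```text
time: 3.1
position: [0.507, -0.0294, 0.1955]
tool_rot: [0.709, -0.705, 0.001, -0.0]
ft_force: [0.3, 0.3, 0.3]
grip_width: 0.0703
```

Run:
```python
from h import *
from rig import status
go(status.get_obs(),*CASES['A'][:2],.194,CASES['A'][2])
p,d=eyes.camera("scene"); cv2.imwrite("pics/s1.png",cv2.resize(p[120:300,200:440,::-1],None,fx=3,fy=3))
o=status.get_obs();print(o['ft_force'],o['moment'],o['joint_torque'])
```

```text
t 3.1 pos [ 0.507  -0.0294  0.1955] shift units now-frame [-0.06 -0.    0.06] final-frame [-0.06 -0.    0.06] turn [-0.01  -0.003  0.002]
F [0.25 0.26 0.3 ] M [0.0783 0.0151 0.0205] w 0.07034733210783692 q [-0.28  0.73  1.87  0.    0.54  1.29]
[-0.11792914  0.34339968  0.33424993] [ 0.00241774 -0.03076745 -0.05169046] [-1.28808181e-02 -4.01763904e+01 -5.78250960e+00  2.87517544e-02
 -5.54577133e-02 -3.91547189e-06]
```

View pics/s1.png

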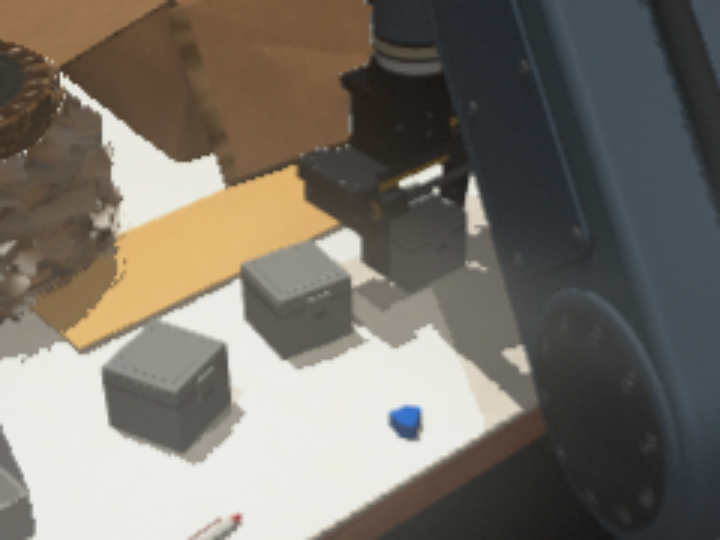

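Request:
step_arm(
  steps=[
    [1,0,0,0,0,0,0],
    [1,0,0,0,0,0,0],
    [1,0,0,0,0,0,0],
    [1,0,0,0,0,0,0],
    [1,0,0,-0.3,0,0,0],
    [1,0,0,-0.7,0,0,0],
    [1,0,0,-1,0,0,0],
    [1,0,0,-1,0,0,0],
    [1,0,0,-1,0,0,0],
    [1,0,0,-0.8,0,0,0],
  ],
  squeeze=35,
)

```text
time: 4.15
position: [0.5062, -0.0291, 0.3161]
tool_rot: [0.709, -0.705, -0.0, 0.0]
ft_force: [-0.2, -0.0, -2.2]
grip_width: 0.0638
```

```bash
cat >> h.py <<'E'
def avg(n,tag=''):
    from rig import status
    A=[]
    for i in range(n):
        p,_=eyes.camera("scene"); o=status.get_obs()
        R=Ro.from_quat(o['tool_rot'])
        A.append(np.r_[o['ft_force'],R.inv().apply(o['moment']),o['joint_torque']])
    A=np.array(A); print(tag,'t',o['time'],'w',round(o['grip_width'],4),'pos',np.round(o['position'],4))
    print(' mean F',A[:,:3].mean(0).round(2),'Mtool',A[:,3:6].mean(0).round(4),'tau',A[:,6:].mean(0).round(3))
    print(' std ',A.std(0).round(4)); return p
E
python3 - <<'E'
from h import *
p=avg(10); cv2.imwrite("pics/s2.png",cv2.resize(p[60:300,200:440,::-1],None,fx=2.5,fy=2.5))
E
```

```text
t 4.65 w 0.0636 pos [ 0.5064 -0.0292  0.3137]
 mean F [-0.13 -0.18 -2.52] Mtool [-0.0257 -0.0317 -0.0064] tau [ 1.4000e-02 -3.8343e+01 -1.2135e+01  4.2000e-02 -7.0000e-03 -0.0000e+00]
 std  [5.2620e-01 4.6210e-01 7.8080e-01 4.0200e-02 2.6900e-02 2.2500e-02
 1.0410e-01 1.9246e+00 7.5440e-01 8.2000e-03 1.3700e-01 1.1000e-03]
```

View pics/s2.png

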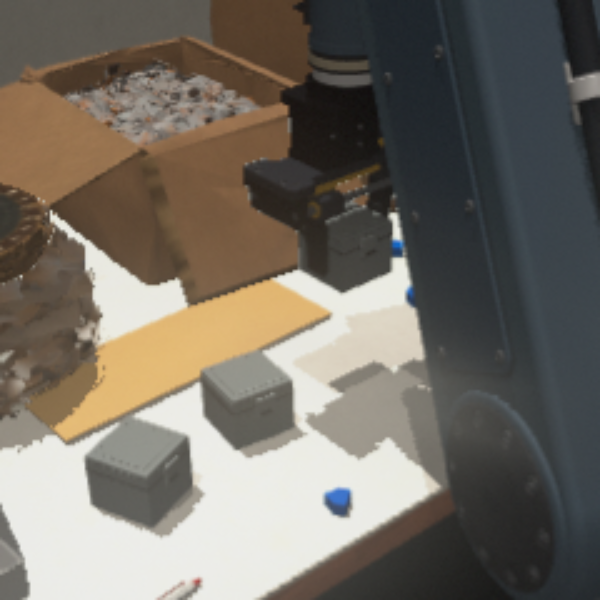

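Request:
step_arm(
  steps=[
    [1,0,0.8,0,0.9,0,0],
    [1,0,0.8,0,0.9,0,0],
    [1,0,0.8,0,0.9,0,0],
    [1,0,0.8,0,0.9,0,0],
    [1,0,0,0,0,0,0],
    [1,0,0,0,0,0,0],
    [1,0,0,0,0,0,0],
    [1,0,0,0,0,0,0],
    [1,0,0,0,0,0,0],
    [1,0,0,0,0,0,0],
  ],
)

```text
time: 5.65
position: [0.4477, -0.0263, 0.3059]
tool_rot: [0.699, -0.687, 0.129, -0.151]
ft_force: [-0.7, 0.4, -2.6]
grip_width: 0.0638
```

Run:
```python
from h import *
from rig import status
go(status.get_obs(),.5064,-.0292,.3137,.3)
```

```text
t 5.65 pos [ 0.4477 -0.0263  0.3059] shift units now-frame [ 0.16 -2.28  0.62] final-frame [ 0.13 -2.35 -0.31] turn [-2.856  0.209  0.08 ]
F [-0.7   0.43 -2.56] M [ 0.0582  0.4359 -0.0131] w 0.06383596834891891 q [-0.36  0.44  2.08  0.6   0.3   0.65]
```

Request:
step_arm(
  steps=[
    [1,0,0.3,0,0.3,0,0],
    [1,0,0.3,0,0.3,0,0],
    [1,0,0.3,0,0.3,0,0],
    [1,0,0.3,0,0.3,0,0],
    [1,0,0,0,0,0,0],
    [1,0,-0.5,0,-0.5,0,0],
    [1,0,-0.5,0,-0.5,0,0],
    [1,0,-0.5,0,-0.5,0,0],
    [1,0,-0.5,0,-0.5,0,0],
    [1,0,0,0,0,0,0],
  ],
)

```text
time: 6.65
position: [0.4547, -0.0225, 0.3091]
tool_rot: [0.705, -0.682, 0.114, -0.158]
ft_force: [0.9, 0.2, -1.9]
grip_width: 0.064
```

Run:
```python
from h import *
from rig import status
go(status.get_obs(),.5064,-.0292,.3137,.3)
```

```text
t 6.65 pos [ 0.4547 -0.0225  0.3091] shift units now-frame [ 0.35 -1.98  0.59] final-frame [ 0.28 -2.07 -0.18] turn [-2.775  0.45   0.196]
F [ 0.93  0.17 -1.88] M [-0.0323  0.3253 -0.0366] w 0.06403562284273435 q [-0.35  0.44  2.06  0.59  0.35  0.66]
```

Request:
step_arm(
  steps=[
    [1,0.05,-0.34,0.03,-0.46,0.075,0.033],
    [1,0.05,-0.34,0.03,-0.46,0.075,0.033],
    [1,0.05,-0.34,0.03,-0.46,0.075,0.033],
    [1,0.05,-0.34,0.03,-0.46,0.075,0.033],
    [1,0.05,-0.34,0.03,-0.46,0.075,0.033],
    [1,0.05,-0.34,0.03,-0.46,0.075,0.033],
    [1,0,0,0,0,0,0],
    [1,0,0,0,0,0,0],
    [1,0,0,0,0,0,0],
    [1,0,0,0,0,0,0],
  ],
)

```text
time: 7.65
position: [0.5028, -0.0285, 0.3147]
tool_rot: [0.708, -0.706, -0.002, -0.001]
ft_force: [0.1, 0.0, -1.9]
grip_width: 0.0643
```

Run:
```python
from h import *
from rig import status
go(status.get_obs(),.5064,-.0292,.3137,.3)
avg(16,'A after +rx')
```

```text
t 7.65 pos [ 0.5028 -0.0285  0.3147] shift units now-frame [ 0.03 -0.14  0.04] final-frame [ 0.03 -0.14  0.04] turn [ 0.007  0.031 -0.015]
F [ 0.12  0.02 -1.88] M [ 0.0063 -0.0241  0.0571] w 0.0643146756264361 q [-0.28  0.5   1.82  0.01  0.82  1.28]
A after +rx t 8.45 w 0.0635 pos [ 0.5036 -0.0286  0.3149]
 mean F [-0.02  0.05 -2.48] Mtool [-0.0132 -0.0193  0.0086] tau [ 1.0000e-03 -3.8132e+01 -1.2150e+01  5.5000e-02 -6.1000e-02 -2.0000e-03]
 std  [0.4696 0.4499 0.5208 0.0346 0.0259 0.0266 0.0055 0.0344 0.0222 0.0022
 0.0009 0.0012]
```

Request:
step_arm(
  steps=[
    [1,0,-0.8,0,-0.9,0,0],
    [1,0,-0.8,0,-0.9,0,0],
    [1,0,-0.8,0,-0.9,0,0],
    [1,0,-0.8,0,-0.9,0,0],
    [1,0,0,0,0,0,0],
    [1,0,0,0,0,0,0],
    [1,0,0.8,0,0.9,0,0],
    [1,0,0.8,0,0.9,0,0],
    [1,0,0.8,0,0.9,0,0],
    [1,0,0.8,0,0.9,0,0],
  ],
)

```text
time: 9.45
position: [0.5036, -0.0283, 0.3259]
tool_rot: [0.708, -0.706, 0.001, -0.003]
ft_force: [0.6, 0.0, -3.7]
grip_width: 0.0637
```

Run:
```python
from h import *
from rig import status
avg(16,'A after -rx')
go(status.get_obs(),.5064,-.0292,.3137,.3)
```

```text
A after -rx t 10.25 w 0.0636 pos [ 0.5061 -0.0286  0.3243]
 mean F [-0.44  0.06 -2.44] Mtool [-0.0636 -0.0311 -0.0174] tau [-8.6000e-02 -3.8129e+01 -1.2911e+01  7.1000e-02 -1.8900e-01 -1.6000e-02]
 std  [1.5423 0.5227 0.3854 0.1208 0.0322 0.024  0.3175 0.908  1.5744 0.0456
 0.4385 0.037 ]
t 10.25 pos [ 0.5061 -0.0286  0.3243] shift units now-frame [ 0.03 -0.01  0.42] final-frame [ 0.02 -0.01  0.42] turn [ 0.008  0.027 -0.013]
F [ 0.5   0.15 -2.28] M [0.0718 0.0016 0.0709] w 0.06364376794470494 q [-0.28  0.49  1.8   0.    0.85  1.29]
```

Run:
```python
from h import *
avg(10,'A after -rx')
```

```text
A after -rx t 10.75 w 0.0638 pos [ 0.506  -0.0286  0.3245]
 mean F [-0.01 -0.32 -2.71] Mtool [-0.0207 -0.0293  0.0051] tau [ 2.0000e-03 -3.8031e+01 -1.2731e+01  5.4000e-02 -6.1000e-02 -0.0000e+00]
 std  [4.248e-01 2.908e-01 4.296e-01 2.440e-02 2.400e-02 2.090e-02 1.100e-03
 1.280e-02 4.700e-03 1.000e-04 1.000e-04 1.000e-04]
```

Request:
step_arm(
  steps=[
    [1,0.02,-0.04,0.8,0,0.027,-0.013],
    [1,0,0,1,0,0,0],
    [1,0,0,1,0,0,0],
    [1,0,0,1,0,0,0],
    [1,0,0,0.6,0,0,0],
    [1,0,0,0.4,0,0,0],
    [1,0,0,0.2,0,0,0],
    [1,0,0,0.06,0,0,0],
    [1,0,0,0,0,0,0],
    [1,0,0,0,0,0,0],
  ],
)

```text
time: 11.75
position: [0.5072, -0.0291, 0.1987]
tool_rot: [0.709, -0.705, 0.0, -0.0]
ft_force: [0.5, -0.6, -2.2]
grip_width: 0.0634
```

Run:
```python
from h import *
from rig import status
go(status.get_obs(),.507,-.029,.1955,.3)
avg(2)
```

```text
t 11.75 pos [ 0.5072 -0.0291  0.1987] shift units now-frame [-0.01  0.01  0.13] final-frame [-0.01  0.01  0.13] turn [-0.006 -0.004 -0.001]
F [ 0.53 -0.59 -2.22] M [ 0.0308 -0.0311  0.0106] w 0.06341759738680848 q [-0.28  0.72  1.87 -0.    0.55  1.29]
 t 11.85 w 0.0638 pos [ 0.5072 -0.0291  0.1987]
 mean F [-0.37 -0.6  -2.54] Mtool [-0.039  -0.0369 -0.0095] tau [-1.0000e-02 -4.1687e+01 -6.2910e+00  2.9000e-02 -6.9000e-02 -0.0000e+00]
 std  [1.671e-01 5.960e-01 5.061e-01 1.280e-02 1.470e-02 2.430e-02 1.300e-03
 3.660e-02 7.300e-03 1.000e-04 1.100e-03 0.000e+00]
```

Request:
step_arm(
  steps=[
    [1,0,0,0.07,0,0,0],
    [1,0,0,0.05,0,0,0],
    [1,0,0,0,0,0,0],
    [1,0,0,0,0,0,0],
    [1,0,0,0,0,0,0],
    [1,0,0,0,0,0,0],
    [1,0,0,0,0,0,0],
    [1,0,0,0,0,0,0],
    [1,0,0,0,0,0,0],
    [1,0,0,0,0,0,0],
  ],
)

```text
time: 12.85
position: [0.507, -0.0291, 0.1958]
tool_rot: [0.709, -0.705, 0.0, 0.0]
ft_force: [-2.0, -0.4, 4.9]
grip_width: 0.0635
```

Run:
```python
from h import *
from rig import status
go(status.get_obs(),.507,-.029,.1955,.3)
avg(2)
```

```text
t 12.85 pos [ 0.507  -0.0291  0.1958] shift units now-frame [-0.   -0.    0.01] final-frame [-0.   -0.    0.01] turn [-0.002 -0.003 -0.001]
F [-1.98 -0.42  4.88] M [0.1351 0.0747 0.0264] w 0.06352227924572539 q [-0.28  0.73  1.87 -0.    0.54  1.29]
 t 12.95 w 0.0642 pos [ 0.507  -0.0291  0.1958]
 mean F [-1.38  0.16  5.93] Mtool [-0.096  -0.0937 -0.0126] tau [ 4.0000e-03 -3.7907e+01 -6.0950e+00  2.6000e-02 -3.1900e-01  7.0000e-03]
 std  [0.0368 0.04   0.0307 0.0071 0.0096 0.0386 0.     0.0001 0.     0.0001
 0.     0.    ]
```

Request:
step_arm(
  steps=[
    [-1,0,0,0,0,0,0],
    [-1,0,0,0,0,0,0],
    [-1,0,0,0,0,0,0],
    [-1,0,0,0,0,0,0],
    [-1,0,0,-0.5,0,0,0],
    [-1,0,0,-1,0,0,0],
    [-1,0,0,-1,0,0,0],
    [-1,-0.5,0,-0.8,0,0,0],
    [-1,-1,0,0,0,0,0],
    [-1,-1,0,0,0,0,0],
  ],
)

```text
time: 13.95
position: [0.5069, 0.0337, 0.2793]
tool_rot: [0.708, -0.706, 0.001, -0.001]
ft_force: [-0.8, 0.0, 0.0]
grip_width: 0.0871
```

Run:
```python
from h import *
from rig import status
x,y,w=CASES['M']
go(status.get_obs(),x,y,.195,w)
p,d=eyes.camera("top"); W=cloud("top",d)
cv2.imwrite("pics/t3.png",cv2.resize(p[100:240,200:400,::-1],None,fx=4,fy=4))
```

```text
t 13.95 pos [0.5069 0.0337 0.2793] shift units now-frame [-2.71  0.31  3.37] final-frame [-2.64  0.69  3.37] turn [-0.017 -0.003  1.026]
F [-0.8   0.03  0.  ] M [ 0.0691  0.0245 -0.0573] w 0.08707492677589673 q [-0.15  0.57  1.84 -0.    0.73  1.41]
```

View pics/t3.png

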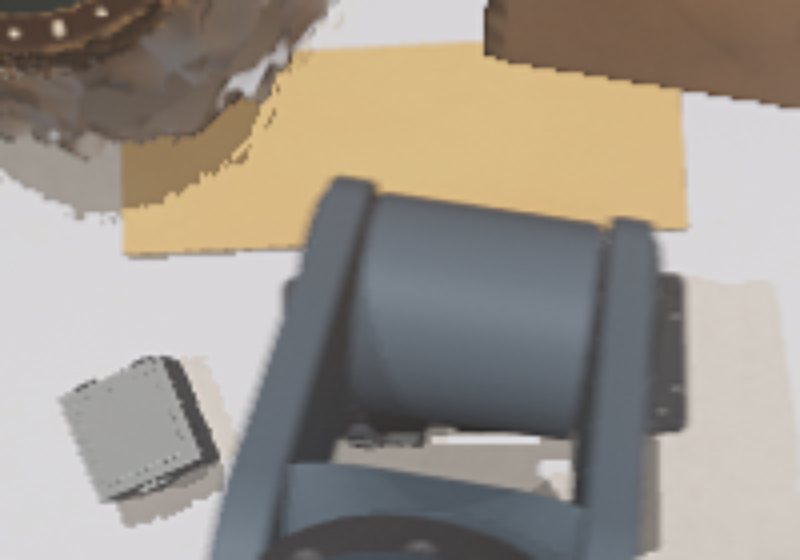

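Request:
step_arm(
  steps=[
    [-1,-0.9,0.12,0,0,0,0.5],
    [-1,-0.9,0.2,0,0,0,0.52],
    [-1,-0.86,0.24,0,0,0,0],
    [-1,0,0.05,1,0,0,0],
    [-1,0,0,1,0,0,0],
    [-1,0,0,0.9,0,0,0],
    [-1,0,0,0.45,0,0,0],
    [-1,0,0,0,0,0,0],
    [1,0,0,0,0,0,0],
    [1,0,0,0,0,0,0],
  ],
)

```text
time: 15.0
position: [0.4962, 0.1009, 0.1948]
tool_rot: [-0.657, 0.754, -0.0, 0.0]
ft_force: [-1.1, -0.6, 0.1]
grip_width: 0.0779
```

Run:
```python
from h import *
from rig import status
x,y,w=CASES['M']
go(status.get_obs(),x,y,.195,w)
p,d=eyes.camera("scene")
cv2.imwrite("pics/s4.png",cv2.resize(p[120:300,200:440,::-1],None,fx=3,fy=3))
```

```text
t 15.0 pos [0.4962 0.1009 0.1948] shift units now-frame [-0.04 -0.11 -0.01] final-frame [-0.04 -0.11 -0.01] turn [-0.01   0.     0.015]
F [-1.1  -0.59  0.11] M [-0.0185  0.0493 -0.0315] w 0.07794677209667311 q [-0.02  0.73  1.88 -0.    0.54  1.69]
```

View pics/s4.png

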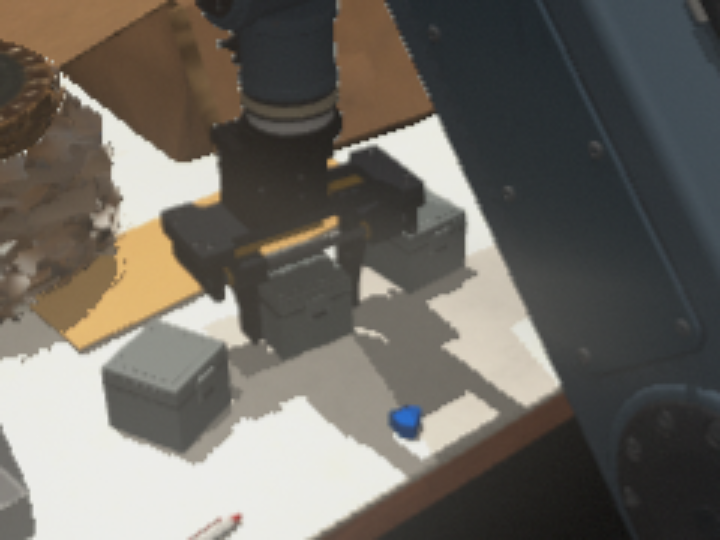

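Request:
step_arm(
  steps=[
    [1,0,0,0,0,0,0],
    [1,0,0,0,0,0,0],
    [1,0,0,0,0,0,0],
    [1,0,0,-0.3,0,0,0],
    [1,0,0,-0.7,0,0,0],
    [1,0,0,-1,0,0,0],
    [1,0,0,-1,0,0,0],
    [1,0,0,-1,0,0,0],
    [1,0,0,-1,0,0,0],
    [1,0,0,-0.2,0,0,0],
  ],
)

```text
time: 16.05
position: [0.4962, 0.1012, 0.3261]
tool_rot: [-0.657, 0.754, -0.001, 0.002]
ft_force: [0.7, 0.2, -3.2]
grip_width: 0.0634
```

Run:
```python
from h import *
from rig import status
avg(5);avg(6,'M initial')
go(status.get_obs(),.4962,.1009,.195,-8)
```

```text
t 16.3 w 0.0637 pos [0.4951 0.101  0.3224]
 mean F [ 0.25 -0.13 -3.82] Mtool [-0.0587 -0.0142  0.0019] tau [ 3.9000e-02 -3.8977e+01 -1.3042e+01  2.1000e-02 -8.1000e-02 -0.0000e+00]
 std  [2.533e-01 4.049e-01 3.878e-01 2.830e-02 2.330e-02 2.740e-02 1.670e-02
 5.591e-01 2.516e-01 1.000e-03 5.810e-02 1.000e-04]
M initial t 16.6 w 0.0633 pos [0.4957 0.101  0.3231]
 mean F [ 0.03  0.05 -3.02] Mtool [-0.0396 -0.0473  0.0106] tau [ 1.8000e-02 -3.8528e+01 -1.2782e+01  1.9000e-02 -8.5000e-02 -0.0000e+00]
 std  [0.3221 0.3466 0.2213 0.0155 0.0293 0.033  0.0087 0.1561 0.0414 0.0005
 0.0041 0.    ]
t 16.6 pos [0.4957 0.101  0.3231] shift units now-frame [-0.   -0.03  5.12] final-frame [ 0.   -0.02  5.12] turn [ 0.015 -0.003  0.016]
F [ 0.43  0.34 -3.3 ] M [ 0.0035  0.0647 -0.0129] w 0.06333689125733014 q [-0.02  0.49  1.81 -0.    0.84  1.69]
```

Request:
step_arm(
  steps=[
    [1,0,-0.8,0,-0.9,0,0],
    [1,0,-0.8,0,-0.9,0,0],
    [1,0,-0.8,0,-0.9,0,0],
    [1,0,-0.8,0,-0.9,0,0],
    [1,0,0,0,0,0,0],
    [1,0,0,0,0,0,0],
    [1,0,0.8,0,0.9,0,0],
    [1,0,0.8,0,0.9,0,0],
    [1,0,0.8,0,0.9,0,0],
    [1,0,0.8,0,0.9,0,0],
  ],
)

```text
time: 17.6
position: [0.4957, 0.1011, 0.3347]
tool_rot: [-0.657, 0.754, -0.002, 0.002]
ft_force: [0.3, 0.1, -3.2]
grip_width: 0.0639
```

Run:
```python
from h import *
from rig import status
avg(10);avg(8,'M after -rx')
go(status.get_obs(),.4962,.1009,.3231,-8)
```

```text
t 18.1 w 0.0641 pos [0.4992 0.1004 0.333 ]
 mean F [-0.56  0.06 -3.49] Mtool [-0.1148 -0.0345 -0.0041] tau [-8.7000e-02 -3.8383e+01 -1.3708e+01 -5.0000e-03 -3.3800e-01  1.1000e-02]
 std  [1.5125 0.5642 0.6461 0.1325 0.0236 0.03   0.8476 1.2963 1.9965 0.0561
 0.5768 0.0216]
M after -rx t 18.5 w 0.0638 pos [0.4983 0.1007 0.3333]
 mean F [ 0.2   0.01 -3.  ] Mtool [-0.0878 -0.0305 -0.0055] tau [-1.2000e-02 -3.8354e+01 -1.3460e+01  1.5000e-02 -1.2400e-01 -0.0000e+00]
 std  [5.963e-01 5.546e-01 6.004e-01 4.080e-02 3.050e-02 2.410e-02 1.290e-02
 7.930e-02 1.910e-02 7.000e-04 5.000e-04 1.000e-04]
t 18.5 pos [0.4983 0.1007 0.3333] shift units now-frame [0.   0.08 0.41] final-frame [0.   0.08 0.41] turn [ 0.007 -0.002  0.016]
F [-0.23  0.25 -2.91] M [0.0499 0.0349 0.015 ] w 0.06375630937650649 q [-0.02  0.48  1.79 -0.    0.87  1.69]
```

Request:
step_arm(
  steps=[
    [1,0,0,0,0.6,0,0],
    [1,0,0,0,0.6,0,0],
    [1,0,0,0,0.6,0,0],
    [1,0,0,0,0.6,0,0],
    [1,0,0,0,0.6,0,0],
    [1,0,0,0,0.6,0,0],
    [1,0,0,0,0,0,0],
    [1,0,0,0,0,0,0],
    [1,0,0,0,0,0,0],
    [1,0,0,0,0,0,0],
  ],
)

```text
time: 19.5
position: [0.4985, 0.1006, 0.3334]
tool_rot: [-0.636, 0.73, -0.187, 0.163]
ft_force: [-0.3, -1.5, -3.8]
grip_width: 0.0639
```

Run:
```python
from h import *
from rig import status
go(status.get_obs(),.4983,.1007,.3333,-8)
```

```text
t 19.5 pos [0.4985 0.1006 0.3334] shift units now-frame [-0.    0.01 -0.  ] final-frame [-0.    0.01  0.  ] turn [-3.59e+00  2.00e-03  1.50e-02]
F [-0.25 -1.48 -3.77] M [ 0.1115  0.5588 -0.0283] w 0.063925714416561 q [-0.01  0.45  1.94 -0.24  0.27  1.92]
```

Tilted cleanly by 29°. Now back to level.

Request:
step_arm(
  steps=[
    [1,0,0,0,-0.6,0,0],
    [1,0,0,0,-0.6,0,0],
    [1,0,0,0,-0.6,0,0],
    [1,0,0,0,-0.6,0,0],
    [1,0,0,0,-0.6,0,0],
    [1,0,0,0,-0.6,0,0],
    [1,0,0,0,0,0,0],
    [1,0,0,0,0,0,0],
    [1,0,0,0,0,0,0],
    [1,0,0,0,0,0,0],
  ],
)

```text
time: 20.5
position: [0.4981, 0.1007, 0.3334]
tool_rot: [-0.657, 0.754, -0.0, -0.0]
ft_force: [0.2, -0.2, -3.4]
grip_width: 0.0634
```

Run:
```python
from h import *
from rig import status
avg(6);avg(8,'M after +rx')
go(status.get_obs(),.4962,.1009,.195,-8)
```

```text
t 20.8 w 0.0637 pos [0.4982 0.1007 0.3334]
 mean F [-0.14 -0.02 -3.31] Mtool [-0.0485 -0.028   0.0215] tau [-4.0000e-03 -3.8253e+01 -1.3368e+01  1.9000e-02 -7.5000e-02 -0.0000e+00]
 std  [0.1093 0.3997 0.3758 0.0431 0.022  0.0054 0.0088 0.0172 0.0117 0.0004
 0.0042 0.    ]
M after +rx t 21.2 w 0.0635 pos [0.4983 0.1007 0.3334]
 mean F [ 0.06 -0.05 -2.94] Mtool [-0.0204 -0.0547 -0.0037] tau [ 4.0000e-03 -3.8278e+01 -1.3366e+01  1.9000e-02 -7.0000e-02 -0.0000e+00]
 std  [5.762e-01 5.500e-01 4.367e-01 3.280e-02 1.900e-02 2.340e-02 1.500e-03
 2.100e-03 2.200e-03 1.000e-04 4.000e-04 0.000e+00]
t 21.2 pos [0.4983 0.1007 0.3334] shift units now-frame [0.   0.08 5.53] final-frame [0.   0.08 5.53] turn [ 0.005 -0.002  0.017]
F [ 1.23 -1.03 -3.3 ] M [ 0.0674 -0.0313 -0.0526] w 0.06348894723437142 q [-0.02  0.48  1.79 -0.    0.87  1.69]
```

Run:
```python
from h import *
from rig import status
go(status.get_obs(),.646,.086,.345,-8)
```

```text
t 21.2 pos [0.4983 0.1007 0.3334] shift units now-frame [-0.23 -5.93 -0.47] final-frame [-0.24 -5.93 -0.47] turn [ 0.005 -0.002  0.017]
F [ 1.23 -1.03 -3.3 ] M [ 0.0674 -0.0313 -0.0526] w 0.06348894723437142 q [-0.02  0.48  1.79 -0.    0.87  1.69]
```

Request:
step_arm(
  steps=[
    [1,0,-0.3,-0.25,0,0,0],
    [1,-0.03,-0.6,-0.25,0,0,0],
    [1,-0.03,-0.8,0,0,0,0],
    [1,-0.04,-0.8,0,0,0,0],
    [1,-0.04,-0.8,0,0,0,0],
    [1,-0.04,-0.8,0,0,0,0],
    [1,-0.03,-0.8,0,0,0,0],
    [1,-0.02,-0.6,0,0,0,0],
    [1,0,-0.3,0,0,0,0],
    [1,0,-0.13,0,0,0,0.017],
  ],
)

```text
time: 22.2
position: [0.6466, 0.0858, 0.3458]
tool_rot: [-0.656, 0.755, 0.0, -0.0]
ft_force: [0.7, -0.2, -3.3]
grip_width: 0.0642
```

Run:
```python
from h import *
from rig import status
avg(6)
go(status.get_obs(),.646,.086,.345,-8)
o=[]
for n in("scene","top"):
    p,d=eyes.camera(n); np.savez(n+"9.npz",p=p,d=d)
    cv2.imwrite(f"pics/{n}9.png",p[:,:,::-1])
    W=cloud(n,d);g=p.astype(int)
    m=(d>0)&(abs(W[...,0]-.646)<.06)&(abs(W[...,1]-.086)<.06)&(W[...,2]>.12)&(W[...,2]<.22)
    if m.sum(): print(n,m.sum(),W[m].min(0),W[m].max(0))
```

```text
t 22.5 w 0.0639 pos [0.6453 0.0862 0.3458]
 mean F [-0.02 -0.36 -2.98] Mtool [-0.0346 -0.0334 -0.0154] tau [-5.7000e-02 -4.9273e+01 -1.7625e+01  2.3000e-02 -6.8000e-02  1.0000e-03]
 std  [0.2075 0.3346 0.3455 0.0211 0.0317 0.0287 0.15   0.1153 0.2312 0.0097
 0.0674 0.0028]
t 22.5 pos [0.6453 0.0862 0.3458] shift units now-frame [ 0.01 -0.03  0.03] final-frame [ 0.01 -0.03  0.03] turn [ 0.012 -0.002  0.001]
F [ 0.33  0.29 -3.24] M [0.0377 0.0145 0.0044] w 0.06389694884490389 q [-0.04  0.63  1.42 -0.    1.1   1.67]
scene 1068 [0.6139397  0.04062185 0.15003142] [0.68844817 0.1361625  0.21996692]
```

View pics/scene9.png

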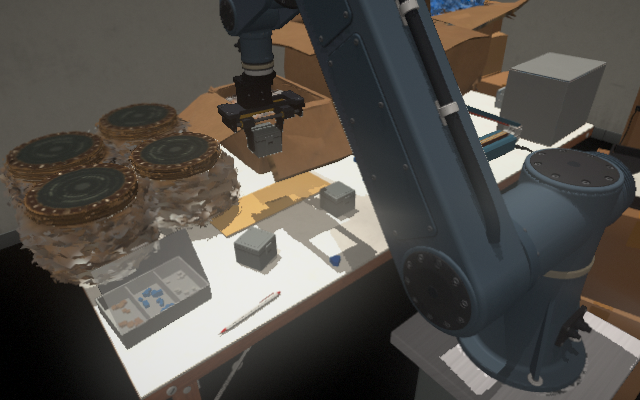

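View pics/top9.png

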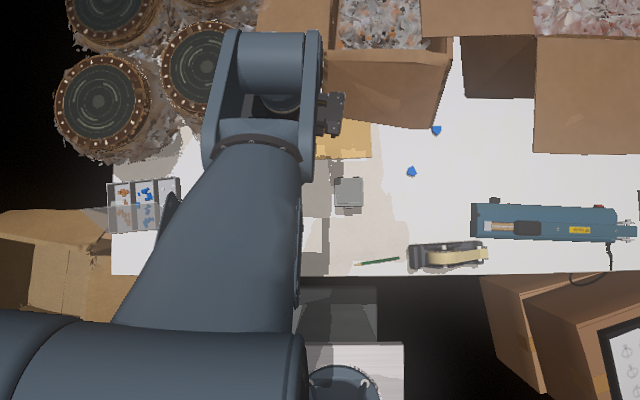

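Run:
```python
from h import *
from scipy import ndimage as nd
p=cv2.imread("pics/scene9.png")[60:200,190:370]; cv2.imwrite("pics/c9.png",cv2.resize(p,None,fx=4.2,fy=4.2,interpolation=2))
for n in("top","scene"):
    f=np.load(n+"9.npz");d=f['d'];p=f['p'].astype(int);W=cloud(n,d)
    m=(d>0)&(abs(W[...,0]-.507)<.06)&(abs(W[...,1]+.028)<.06)&(W[...,2]>.048)&(W[...,2]<.066)&(p.max(2)-p.min(2)<20)
    m=nd.binary_opening(m)
    print(n,m.sum(),cv2.minAreaRect(W[m][:,:2].astype(np.float32)*1000),np.median(W[m][:,2]))
```

```text
top 796 ((506.77099609375, -28.11334991455078), (63.11847686767578, 65.68122100830078), 89.59630584716797) 0.05674782454263187
scene 406 ((507.4213562011719, -27.286483764648438), (67.60895538330078, 66.48924255371094), 1.2878226041793823) 0.056015282963856695
```

View pics/c9.png

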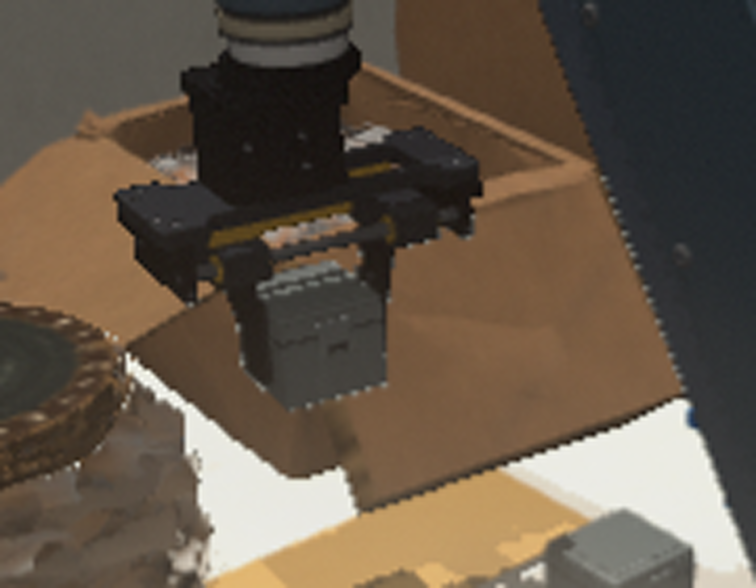

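The case is held upright above the mailer, and case A is back within 1 mm of where it stood. I'll hand in.

Run:
```python
from h import *
from rig import status,robot
avg(6)
print(np.abs(status.get_obs()['joint_velocities']).max())
print(robot.hand_in())
```

```text
t 22.9 w 0.0638 pos [0.6459 0.0861 0.3458]
 mean F [ 0.04 -0.01 -3.3 ] Mtool [-0.0267 -0.0246  0.0169] tau [ 1.0000e-02 -4.9370e+01 -1.7481e+01  2.4000e-02 -6.5000e-02 -0.0000e+00]
 std  [3.355e-01 5.709e-01 3.019e-01 3.260e-02 2.440e-02 2.750e-02 5.000e-03
 2.850e-02 1.050e-02 2.000e-04 1.400e-03 0.000e+00]
0.0032134916380727892
the job is handed in; nothing more can be done
None
```

The middle case is the one that rattles. I handed in at 22.9 s with it held upright over the middle of the mailer, at about (0.649, 0.086) m and 14 cm above the cardboard.

- **Right-hand case:** I lifted it and tipped it both ways. The wrist joint torque read -0.061 N m when level after each tip, so nothing moved. I set it back upright, and the cameras put it within 1 mm of where it stood. Its first forward tip was cut short near a wrist limit at about 23–26°, still past the 20° needed. Its weight, about 0.26 kg, is also too low for it to contain the slug.
- **Middle case:** The level torque went from -0.085 to -0.124 N m after a backward tip, then to -0.070 N m after a forward one. That is about what the 0.21 kg slug would give sliding from end to end. The case weighs about 0.33 kg.
- **Left-hand case:** I didn't touch it, since the rattling case had already been found.

At hand-in the grip opening was steady at 63.8 mm, the load on the wrist was 3.3 N and the arm was still. I saw no bystander disturbed in the last pictures but did not measure them, and the arm hid part of the table from the top camera. I tested sliding only along the latch-to-hinge direction, not sideways. No check failed; single wrist-moment readings were too noisy (about 0.03 N m) to use alone, so I relied on averages and joint torques.

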